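# Unload the classroom screw press

## Task

The card coil in the tin under the screw press has been pressed: wind the red handwheel anticlockwise (seen from above) with its crank handle, your hand rising with the screw, until you feel the ram's brass collar come up firmly against the rubber buffer under the arm, without forcing it. Ease the wheel back just enough that the collar no longer bears on the buffer, with the ram still well clear of the tin. Then draw the loading slide right out to its stop with the tin still standing in its place on it, let go, and leave the other things on the desk as they are.

Things in the scene. Friction and masses are not known exactly. Their poses are not given: they have to be found in the camera images.
- press: Green cast-iron C-frame bench screw press, fixed. Origin: where the screw axis meets the desk; z up; its open front faces its own -x, the column stands at +x. Base 150 mm wide, from 110 mm in front of the axis to 125 mm behind, 20 mm high, slide rails on it to 42 mm; arm over the axis 64 mm wide, underside 159 mm, top 205 mm above the desk.
- ram: Ram of the press, moves straight up and down on the axis and stays where left. Origin: centre of its round pressing face (48 mm across), at the start 85 to 91 mm above the desk, inside the tin's mouth. A brass collar is clamped on it at a height that differs from time to time: it meets the buffer when the face is 112 to 119 mm above the desk, so this must be felt.
- buffer: Black rubber buffer ring round the ram under the arm, 52 mm across, 6 mm thick; origin: centre of its underside, 153 mm above the desk. The collar comes up against it: from first touch the force at the crank handle grows about 1 to 1.5 N per mm of handle travel. 4 to 9 N over the running effort is firm; over 18 N is forcing it.
- wheel_centre (a point): Centre of the red handwheel (spoked rim 130 mm over all, rim bar 14 mm thick), on the screw axis, at mid height of its rim. Anticlockwise from above raises wheel, screw and ram together by 24 mm a turn (three-start screw). Turning takes about 4 N at the crank handle.
- crank_mid (a point): Middle of the upright black crank handle, 22 mm across and 50 mm tall, which spins freely on its pin. It stands on the rim 58 mm from the screw axis; its top is 23 mm above this point and the top of the wheel rim 20 mm below it.
- slide (a joint): How far the loading slide is drawn out to the front of the press (its -x), m: 0 home under the ram, 0.09 at its end stop. Moving it takes about 3 to 5 N.
- knob_mid (a point): Middle of the upright black knob of the loading slide, 24 mm across and 28 mm tall on a thin neck 14 mm high, 57 mm above the desk; top of the knob 14 mm above this point, the slide plate 26 mm below it. It stands 140 mm in front of the screw axis when the slide is home.
- nest (a point): Point on top of the slide plate (31 mm above the desk) at the centre of the four locating pins where the tin stands; 140 mm behind the knob.
- tin: Small cream and green tin packed with a coil of corrugated card, 60 mm across, 70 mm high, card 19 mm below the rim, about 0.16 kg, standing loose between the four locating pins of the slide. Origin: centre of its bottom; rim 101 mm above the desk.
- done_tin: Bystander, to be left alone: blue and white tin filled with card coil, 66 mm across, 74 mm high, near the press. Origin: centre of its underside.
- tall_tin: Bystander, to be left alone: cream and green tin filled with card coil, 84 mm across, 110 mm high. Origin: centre of its underside.
- phone: Bystander, to be left alone: mobile phone lying flat, 150 x 72 x 9 mm. Origin: centre of its underside.
- pencil_case: Bystander, to be left alone: blue cloth pencil case with red stripes, 200 x 75 x 50 mm. Origin: centre of its underside.
- ruler: Bystander, to be left alone: steel ruler lying flat, 310 x 30 x 4 mm. Origin: centre of its underside.
- knife: Bystander, to be left alone: orange craft knife lying flat, 165 x 18 mm. Origin: centre of its underside.
- stapler: Bystander, to be left alone: red and black stapler, 130 x 34 x 50 mm. Origin: centre of its underside.
- glue: Bystander, to be left alone: white and blue glue stick standing, 28 mm across, 94 mm high. Origin: centre of its underside.
Things that resemble listed ones, but are neither listed nor needed, are in the scene too. Leave any orange look-alike of the tin alone.

How it is judged:
By the outcome, as a careful person would: the job done as asked, in the order asked, and still so for the second after the job is handed in, with the robot touching nothing.
It also fails if it takes over 72 s, if anything falls off the work surface, if the arm or the gripper's body presses on something with over 40 N, if the wrist force passes 120 N, or if a joint passes its speed limit or range.

## Robot

A 7-joint arm with a two-finger parallel gripper is mounted at the origin on the work surface. World frame = base frame: x ahead of the robot, y to its left, z up, the work surface at z = 0. Lengths are in m, angles in rad, forces in N, time in s.
With the tool pointing down it reaches from about 0.425 to 0.95 m from the base axis. Payload 4.7 kg.
Tool frame: the origin (TCP) lies midway between the tips of the shut fingers; the grasp point (between the pads) lies 19 mm behind it; z points along the fingers, y is the direction in which the jaws open and shut (so a half turn about z gives the same grasp; the last joint's range is limited). The gripper opens to 87 mm and grips with 3 to 60 N. Pads are 19 mm wide; open, the fingers measure 117 mm over their backs; the gripper's body (75 mm by 190 mm) begins 51 mm behind the grasp point.
Start: joints at [1.218, 0.469, -0.049, 1.532, 0.024, 1.141, -0.082], TCP at [0.215, -0.64, 0.223] pointing down, gripper open.
Joint ranges: [-2.59, 2.59], [-0.33, 1.99], [-1.39, 1.29], [0.1, 2.45], [-1.04, 4.18], [0.21, 1.99], [-2.66, 2.66]. Speed limits (rad/s): [2.57, 2.57, 3.14, 3.14, 3.14, 3.14, 3.14].

## Interface

Orientations are given as [roll, pitch, yaw] about the fixed x, y, z axes, in that order (R = Rz(yaw) Ry(pitch) Rx(roll)).
In Python, from plant import robot gives the robot as it stands.
- The arm moves only by the tool servo_tool, never from a script. Its argument "commands" is a list that holds one entry, the list of rows, each a list of 7 numbers: the closure, from 0 (fully open) to 1 (shut), then the shift along the tool's x, y, z in mm, then the turn, a rotation vector about the tool's x, y, z in degrees. In form: [[[fingers, dx, dy, dz, rx, ry, rz], ...]]. A call has 1 to 12 rows; each row shifts and turns the commanded pose from where the row before left it, along the tool's axes as they then stand; what a row does not reach is not made up. A row lasts 1/10 s, in which the tool goes at most 50 mm and 8.59 degrees, less where a joint would pass 70% of its speed; a pose out of reach is approached as far as the arm can. A call is refused whole if a number of a shift passes 50 or a number of a turn 8.59, either way. A call with a gripper value outside its range is refused whole. The fingers move at their own pace and stop on an object; "grip_force" is the grip in N (left out, the last holds). Time passes only in rows, so rows that do not move let the fingers close. It gives the time, the measured TCP pose, the force and the opening at its end, in the units of the state.
- robot.get_obs(): the state, without advancing time (a new reading comes with each control period).
- robot.get_image(name): name is "scene" or "top" or "wrist"; returns the picture (384x512x3 uint8, red, green, blue); there is no depth.
- robot.camera_params(name): a dict with "vfov" (degrees; the focal length in pixels is half the picture's height over the tangent of half this angle, whatever the lens; pixels are square), "cx", "cy" (the principal point, pixels), "R" (3x3) and "t" (3): a world point X has camera coordinates R X + t; the wrist camera has in their place "T_tool_cam" (4x4, takes a point from camera to tool coordinates, whose origin is the TCP and whose axes are the flange's). Camera axes: x right, y down, z forward; pixel columns grow to the right and rows downward; lengths in m; the calibration is good to about 2 mm. A picture is of the moment at which its call begins: read the wrist's pose just before it. camera_params takes no time and is no camera call.
- robot.job_done(): hands the job in, once; it reports no verdict.
The state is a dict: "time": time; "joints": joint angles; "qvel": joint speeds; "joint_torque": joint torques, N m; "position": TCP position; "eef_rot": TCP orientation; "contact_force": force on the tool from outside, world axes, zero at the start; "ft_torque": the same for the moment, N m; "width": opening from 0.0 (shut) to 1.0 (fully open).
Only numpy, scipy, OpenCV 4.12 (cv2) and the standard library are available. Lean on these libraries where they do the work, as an engineer would, in place of code of your own. Each camera call takes 0.05 s, during which the arm holds its last target.

## Working session

There is one attempt and no reset: what is moved stays moved. The work goes in short steps, Python scripts to look and compute and a tool call to move; the robot and the scene stay as the last step left them, time stands still between calls to the robot, and variables do not carry over. Pictures are saved under pics/ and viewed, and the job is handed in when it is done.

Besides the shell and the picture viewer there is one more tool, called after "Call:" as name(argument=value, ...) on one line, values as JSON. servo_tool: Moves the arm, as the interface text tells. Its arguments: {"type":"object","properties":{"commands":{"type":"array"},"grip_force":{"type":"number"}},"required":["commands"]}

```bash
ls; mkdir -p pics; python3 - <<'E'
from plant import robot
import cv2, json
o=robot.get_obs(); print(o)
for n in ("scene","top","wrist"):
    im=robot.get_image(n); cv2.imwrite(f"pics/{n}0.png",cv2.cvtColor(im,cv2.COLOR_RGB2BGR)); print(n,robot.camera_params(n))
E
```

```text
pics
{'time': 0.0, 'joints': array([ 1.21807757,  0.46946803, -0.04858667,  1.53371199,  0.02410217,
        1.14103061, -0.08226055]), 'qvel': array([ 0.00091399,  0.00067725, -0.00124181,  0.00072783, -0.00076624,
       -0.00123475, -0.00017867]), 'joint_torque': array([-6.77615590e-04, -5.07991111e+01, -8.06676946e-02, -2.36158580e+01,
       -6.13179663e-02,  3.79425043e-02,  1.75844866e-04]), 'position': array([ 0.21458268, -0.63932804,  0.22147387]), 'eef_rot': array([-3.13956211e+00,  8.23999230e-05,  3.23883834e-01]), 'contact_force': array([-0.17743591, -0.23644634, -0.05512533]), 'ft_torque': array([ 0.0524016 ,  0.04152218, -0.0331388 ]), 'width': 1.0017003412263257}
scene {'vfov': 44.622431018437226, 'cx': 263.7546220843887, 'cy': 191.2023759230251, 'R': array([[-0.27004501,  0.962846  , -0.00180983],
       [ 0.51882292,  0.14392793, -0.84267878],
       [-0.81110941, -0.22850018, -0.53841359]]), 't': array([ 0.16895825, -0.11411074,  1.96781181])}
top {'vfov': 51.76332130571458, 'cx': 248.83097479430103, 'cy': 196.05294092683974, 'R': array([[ 0.06538039, -0.99785963, -0.00125231],
       [-0.97713346, -0.06376783, -0.20283952],
       [ 0.20232551,  0.0144854 , -0.97921119]]), 't': array([-0.034241  ,  0.5198201 ,  1.39751023])}
wrist {'vfov': 68.02213619331242, 'cx': 259.933549646455, 'cy': 190.4936672047938, 'T_tool_cam': array([[ 1.35619018e-04, -9.52265984e-01, -3.05269516e-01,
         8.39093171e-02],
       [ 9.99999823e-01,  3.06229836e-04, -5.11001765e-04,
         2.78433346e-04],
       [ 5.80092233e-04, -3.05269393e-01,  9.52265856e-01,
        -1.62853121e-01],
       [ 0.00000000e+00,  0.00000000e+00,  0.00000000e+00,
         1.00000000e+00]])}
```

View pics/scene0.png

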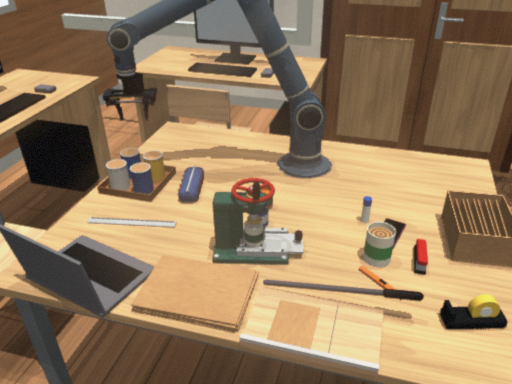

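View pics/top0.png

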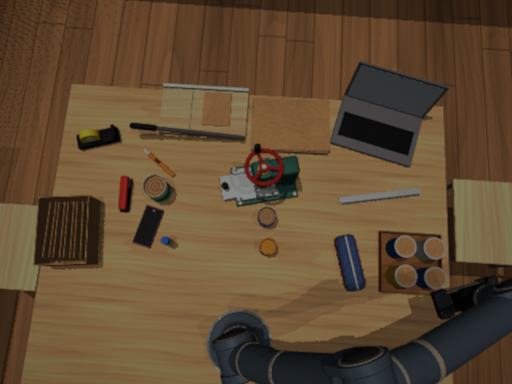

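View pics/wrist0.png

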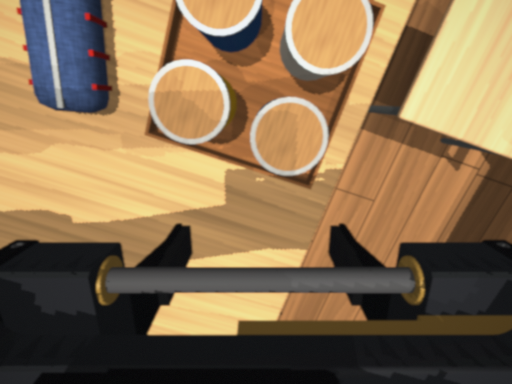

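The scene view shows the press at about (250,225), with its wheel at (253,190) and the knob at (297,236). The top view shows the wheel at (264,167), a black crank near (257,149) and the slide plate at (235,185). I'll enlarge both.

```bash
python3 - <<'E'
import cv2, numpy as np
a=cv2.imread('pics/top0.png')[130:260,200:320]; b=cv2.imread('pics/scene0.png')[165:275,200:320]
a=cv2.resize(a,None,fx=3.3,fy=3.3,interpolation=cv2.INTER_CUBIC); b=cv2.resize(b,None,fx=3.3,fy=3.3,interpolation=cv2.INTER_CUBIC)
h=max(a.shape[0],b.shape[0]); c=np.zeros((h,a.shape[1]+b.shape[1],3),np.uint8); c[:a.shape[0],:a.shape[1]]=a; c[:b.shape[0],a.shape[1]:]=b
cv2.imwrite('pics/crop0.png',c); print(c.shape)
E
```

```text
(429, 792, 3)
```

View pics/crop0.png

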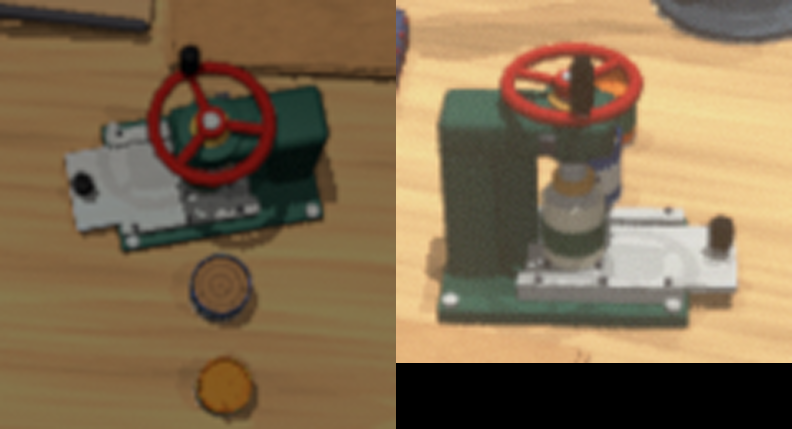

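```bash
cat > h.py <<'E'
import numpy as np, cv2
from plant import robot
from scipy.spatial.transform import Rotation as Ro
def cam(n,o=None):
    p=robot.camera_params(n); f=192/np.tan(np.radians(p['vfov']/2))
    if n=='wrist':
        T=np.eye(4); T[:3,:3]=Ro.from_euler('xyz',o['eef_rot']).as_matrix(); T[:3,3]=o['position']
        M=T@p['T_tool_cam']; R=M[:3,:3].T; t=-R@M[:3,3]
    else: R,t=p['R'],p['t']
    return f,p['cx'],p['cy'],R,t
def ray(c,u,v):
    f,cx,cy,R,t=c; d=R.T@np.array([(u-cx)/f,(v-cy)/f,1]); return -R.T@t,d/np.linalg.norm(d)
def onz(c,u,v,z):
    C,d=ray(c,u,v); return C+d*(z-C[2])/d[2]
def tri(c1,p1,c2,p2):
    C1,d1=ray(c1,*p1);C2,d2=ray(c2,*p2)
    s=np.linalg.lstsq(np.c_[d1,-d2],C2-C1,rcond=None)[0]
    A=C1+s[0]*d1;B=C2+s[1]*d2; return (A+B)/2,np.linalg.norm(A-B)
def proj(c,X):
    f,cx,cy,R,t=c; q=R@np.asarray(X)+t; return cx+f*q[0]/q[2],cy+f*q[1]/q[2]
E
python3 - <<'E'
from h import *
E={}
for n,box in (("top",(235,140,300,195)),("scene",(225,170,280,215))):
    im=cv2.imread(f'pics/{n}0.png'); hsv=cv2.cvtColor(im,cv2.COLOR_BGR2HSV)
    x0,y0,x1,y1=box; s=hsv[y0:y1,x0:x1]
    m=(((s[...,0]<6)|(s[...,0]>174))&(s[...,1]>150)&(s[...,2]>70)).astype(np.uint8)
    cs,_=cv2.findContours(m,cv2.RETR_EXTERNAL,cv2.CHAIN_APPROX_NONE)
    c=np.vstack([k for k in cs if len(k)>8]); hull=cv2.convexHull(c)
    e=cv2.fitEllipse(hull); print(n,np.array(e[0])+[x0,y0],e[1:],m.sum()); E[n]=np.array(e[0])+[x0,y0]
    s2=(hsv[y0:y1,x0:x1,2]<45).astype(np.uint8)
    k,l,st,ce=cv2.connectedComponentsWithStats(s2)
    for i in range(1,k):
        if st[i,4]>6: print('dark',ce[i]+[x0,y0],st[i]+[x0,y0,0,0,0])
t,s=cam('top'),cam('scene')
print('centres',-t[3].T@t[4],-s[3].T@s[4])
W,e=tri(t,E['top'],s,E['scene']); print('wheel',W,e)
for n,box in (("top",(218,170,235,200)),("scene",(285,225,310,250))):
    im=cv2.imread(f'pics/{n}0.png');x0,y0,x1,y1=box
    g=im[y0:y1,x0:x1].max(2); m=(g<75).astype(np.uint8)
    k,l,st,ce=cv2.connectedComponentsWithStats(m)
    for i in range(1,k):
        if st[i,4]>6: print('knob',n,ce[i]+[x0,y0],st[i]+[x0,y0,0,0,0])
E
```

```text
top [263.63766289 166.93715096] ((36.7019157409668, 37.97570037841797), 94.32615661621094) 466
dark [257.02083333 148.41666667] [254 144   7  10  48]
dark [252.2 169.6] [251 166   3   7  10]
dark [273.75       170.58333333] [270 170   9   2  12]
dark [286.63142857 182.56571429] [275 171  24  24 350]
dark [265.265625 178.25    ] [257 174  19   8  64]
dark [261.28571429 186.76190476] [256 185  11   4  21]
scene [252.56243706 189.95251465] ((24.01331901550293, 41.94992446899414), 88.84058380126953) 343
centres [ 0.22742033 -0.0212634   1.47385483] [1.70094026 0.3033883  0.96364372]
wheel [ 0.58647608 -0.04487493  0.22238258] 9.44405469448735e-05
knob top [224.88636364 185.88636364] [221 182   8   8  44]
```

```bash
python3 - <<'E'
from h import *
t,s=cam('top'),cam('scene')
W=np.array([.5865,-.0449,.2224])
print('knob tri',tri(t,(224.9,185.9),s,(298.2,235.5)))
K=onz(t,224.9,185.9,.057); print('knob z',K, np.linalg.norm((K-W)[:2]))
a=(W-K)[:2]; print('press yaw',np.degrees(np.arctan2(a[1],a[0])))
print('crank tri',tri(t,(257.0,148.4),s,(256.4,190.8)))
for z in (.25,.258): 
    H=onz(t,257.0,148.4,z); d=(H-W)[:2]; print('crank',H,np.linalg.norm(d),np.degrees(np.arctan2(d[1],d[0])))
for z,p in ((.074,(267,214)),(.07,(268,244))): print('tins',onz(t,*p,z))
print(onz(t,256,148,.26))
E
```

```text
knob tri (array([0.55267038, 0.09099699, 0.05537892]), np.float64(0.0018220867348674988))
knob z [0.55247801 0.0899761  0.057     ] 0.13910088834830628
press yaw -75.84268856668069
crank tri (array([ 0.63734209, -0.01853688,  0.25523795]), np.float64(0.001505958612047903))
crank [ 0.6393053  -0.01925683  0.25      ] 0.058702403449404056 25.90201265852897
crank [ 0.63661292 -0.01926995  0.258     ] 0.056286809149492724 27.087290088157502
tins [ 0.45544426 -0.0697266   0.074     ]
tins [ 0.34923046 -0.07940725  0.07      ]
[ 0.63707475 -0.01598446  0.26      ]
```

Call:
servo_tool(commands=[[[0,0,0,-16,0,0,-7.95],[0,0,0,-16,0,0,-7.95],[0,0,0,-16,0,0,-7.95],[0,0,0,-16,0,0,-7.95],[0.5,0,0,-16,0,0,-7.95],[0.5,0,0,-16,0,0,-7.95],[0.5,0,0,-16,0,0,-7.95],[0.5,0,0,-16,0,0,-7.95],[0.5,0,0,-16,0,0,-7.95]]], grip_force=25)

```text
time: 1.05
position: [0.2146, -0.6397, 0.3668]
eef_rot: [-3.141, -0.001, 1.578]
contact_force: [-0.4, -0.0, 0.3]
width: 0.628
```

Call:
servo_tool(commands=[[[0.5,40,28,0,0,0,0],[0.5,40,28,0,0,0,0],[0.5,40,28,0,0,0,0],[0.5,40,28,0,0,0,0],[0.5,40,28,0,0,0,0],[0.5,40,28,0,0,0,0],[0.5,40,28,0,0,0,0],[0.5,40,28,0,0,0,0],[0.5,40,28,0,0,0,0],[0.5,40,28,0,0,0,0],[0.5,40,28,0,0,0,0],[0.5,40,28,0,0,0,0]]])

```text
time: 2.25
position: [0.5505, -0.1578, 0.3665]
eef_rot: [-3.141, 0.0, 1.572]
contact_force: [0.7, -0.9, 0.4]
width: 0.499
```

Call:
servo_tool(commands=[[[0.5,40,25,0,0,0,0],[0.5,40,25,0,0,0,0],[0.5,30,20,0,0,0,0],[0.5,20,14,0,0,0,0],[0.5,8,3,0,0,0,0],[0.5,0,0,0,0,0,0]]])

```text
time: 2.85
position: [0.6365, -0.02, 0.366]
eef_rot: [-3.141, -0.0, 1.575]
contact_force: [-0.6, -0.1, 0.1]
width: 0.5
```

```bash
python3 - <<'E'
from h import *
o=robot.get_obs(); print(o['position'],o['eef_rot'],o['contact_force'])
im=robot.get_image('wrist'); cv2.imwrite('pics/w1.png',cv2.cvtColor(im,cv2.COLOR_RGB2BGR))
c=cam('wrist',o)
print('pred wheel',proj(c,[.5865,-.0449,.2224]),'handle top',proj(c,[.638,-.0193,.272]),'bottom',proj(c,[.638,-.0193,.229]),'knob',proj(c,[.5525,.090,.071]))
E
```

```text
[ 0.63652112 -0.01997684  0.36603409] [-3.14050137e+00 -3.96614850e-04  1.57488095e+00] [-0.60104853 -0.12234482  0.10188527]
pred wheel (np.float64(216.63701727747204), np.float64(199.4460097644128)) handle top (np.float64(262.04008773721284), np.float64(191.6823590102937)) bottom (np.float64(261.8761796351384), np.float64(179.59326769580406)) knob (np.float64(205.1777656264612), np.float64(81.32565194983094))
```

View pics/w1.png

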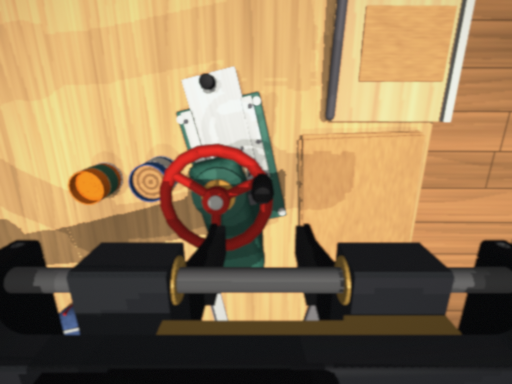

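```bash
python3 - <<'E'
from h import *
o=robot.get_obs(); c=cam('wrist',o)
im=cv2.imread('pics/w1.png'); hsv=cv2.cvtColor(im,cv2.COLOR_BGR2HSV)
x0,y0,x1,y1=150,135,285,260; s=hsv[y0:y1,x0:x1]
m=(((s[...,0]<6)|(s[...,0]>174))&(s[...,1]>150)&(s[...,2]>70)).astype(np.uint8)
cs,_=cv2.findContours(m,cv2.RETR_EXTERNAL,cv2.CHAIN_APPROX_NONE); k=max(cs,key=len)
e=cv2.fitEllipse(cv2.convexHull(np.vstack([q for q in cs if len(q)>20]))); u=np.array(e[0])+[x0,y0]; print(u,e[1])
W=onz(c,*u,.2224); print('wheel',W)
for (a,b,d,f) in ((245,168,280,210),(193,65,222,98)):
    g=(im[b:f,a:d].max(2)<60).astype(np.uint8); n,l,st,ce=cv2.connectedComponentsWithStats(g)
    for i in range(1,n):
        if st[i,4]>30: print(ce[i]+[a,b],st[i]+[a,b,0,0,0])
w=cv2.resize(im[60:260,150:290],None,fx=3,fy=3,interpolation=cv2.INTER_CUBIC); cv2.imwrite('pics/w1c.png',w)
E
```

```text
[215.76247406 197.21327209] (104.66918182373047, 113.1905517578125)
wheel [ 0.58534707 -0.04411988  0.2224    ]
[259.78277635 192.1722365 ] [245 174  31  36 778]
[207.08387097  81.63870968] [200  75  15  14 155]
```

View pics/w1c.png

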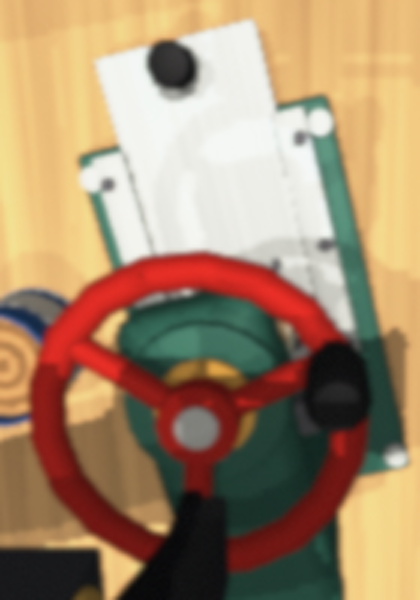

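Call:
servo_tool(commands=[[[0.5,0,2,25,0,0,0],[0.5,0,0,30,0,0,0],[0.5,0,0,30,0,0,0],[0.5,0,0,20,0,0,0],[0.5,0,0,15,0,0,0],[0.5,0,0,9,0,0,0],[0.5,0,0,0,0,0,0]]])

```text
time: 3.6
position: [0.6381, -0.0223, 0.2368]
eef_rot: [-3.14, 0.001, 1.571]
contact_force: [-0.3, -0.4, -1.3]
width: 0.499
```

```bash
python3 - <<'E'
from h import *
o=robot.get_obs(); print(o['position'],o['contact_force'])
im=robot.get_image('wrist'); cv2.imwrite('pics/w2.png',cv2.cvtColor(im,cv2.COLOR_RGB2BGR))
im=robot.get_image('scene')[150:280,190:330]; cv2.imwrite('pics/s2.png',cv2.resize(cv2.cvtColor(im,cv2.COLOR_RGB2BGR),None,fx=4,fy=4))
E
```

```text
[ 0.63812003 -0.02225249  0.23681376] [-0.33589452 -0.39542154 -1.34799376]
```

View pics/w2.png

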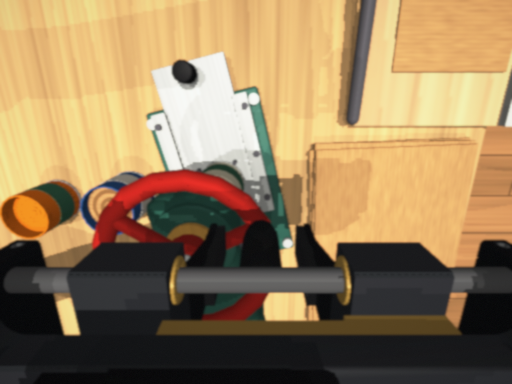

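View pics/s2.png

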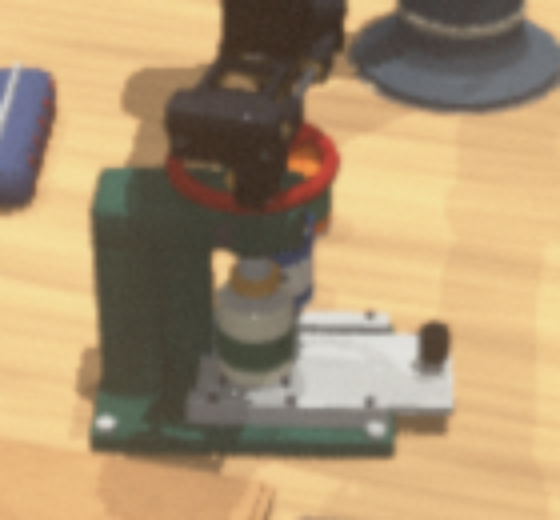

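The handle stands between the fingers at about (262,240), and the scene view agrees. I'll centre 2 mm and close.

Call:
servo_tool(commands=[[[0.5,2,0,0,0,0,0],[1,0,0,0,0,0,0],[1,0,0,0,0,0,0],[1,0,0,0,0,0,0],[1,0,0,0,0,0,0],[1,0,0,0,0,0,0]]], grip_force=25)

```text
time: 4.3
position: [0.6386, -0.0192, 0.2377]
eef_rot: [-3.141, 0.0, 1.573]
contact_force: [-0.8, 1.2, 1.7]
width: 0.246
```

```bash
cat > arc.py <<'E'
import sys, numpy as np
a0,st,n=map(float,sys.argv[1:4]); r=58
a=np.radians(a0+st*np.arange(int(n)+1)); dx=np.diff(r*np.sin(a)); dy=np.diff(r*np.cos(a))
print([[1,round(x,1),round(y,1),round(-24*st/360,2),0,0,0] for x,y in zip(dx,dy)])
E
python3 arc.py 25.7 5 6; python3 arc.py 55.7 8 12
```

```text
[[1, np.float64(4.5), np.float64(-2.4), -0.33, 0, 0, 0], [1, np.float64(4.2), np.float64(-2.8), -0.33, 0, 0, 0], [1, np.float64(4.0), np.float64(-3.1), -0.33, 0, 0, 0], [1, np.float64(3.7), np.float64(-3.5), -0.33, 0, 0, 0], [1, np.float64(3.4), np.float64(-3.8), -0.33, 0, 0, 0], [1, np.float64(3.0), np.float64(-4.1), -0.33, 0, 0, 0]]
[[1, np.float64(4.1), np.float64(-7.0), -0.53, 0, 0, 0], [1, np.float64(3.1), np.float64(-7.5), -0.53, 0, 0, 0], [1, np.float64(2.0), np.float64(-7.8), -0.53, 0, 0, 0], [1, np.float64(0.9), np.float64(-8.0), -0.53, 0, 0, 0], [1, np.float64(-0.2), np.float64(-8.1), -0.53, 0, 0, 0], [1, np.float64(-1.4), np.float64(-8.0), -0.53, 0, 0, 0], [1, np.float64(-2.5), np.float64(-7.7), -0.53, 0, 0, 0], [1, np.float64(-3.5), np.float64(-7.3), -0.53, 0, 0, 0], [1, np.float64(-4.5), np.float64(-6.7), -0.53, 0, 0, 0], [1, np.float64(-5.4), np.float64(-6.0), -0.53, 0, 0, 0], [1, np.float64(-6.2), np.float64(-5.2), -0.53, 0, 0, 0], [1, np.float64(-6.8), np.float64(-4.3), -0.53, 0, 0, 0]]
```

Call:
servo_tool(commands=[[[1,4.5,-2.4,-0.33,0,0,0],[1,4.2,-2.8,-0.33,0,0,0],[1,4.0,-3.1,-0.33,0,0,0],[1,3.7,-3.5,-0.33,0,0,0],[1,3.4,-3.8,-0.33,0,0,0],[1,3.0,-4.1,-0.33,0,0,0]]])

```text
time: 4.9
position: [0.6193, 0.0031, 0.2397]
eef_rot: [3.14, 0.001, 1.572]
contact_force: [3.8, -3.5, -0.0]
width: 0.244
```

```bash
cat > st.py <<'E'
from h import *
W=np.array([.586,-.0445])
o=robot.get_obs(); p=o['position']; F=o['contact_force']; d=p[:2]-W; r=np.hypot(*d); u=d/r; t=np.array([-u[1],u[0]])
print('t',o['time'],'p',p.round(4),'r',round(r*1e3,1),'ang',round(np.degrees(np.arctan2(d[1],d[0])),1),'F',F.round(1),'Ftan(resist+)',round(-F[:2]@t,1),'Frad',round(F[:2]@u,1),'w',round(o['width'],3),o['eef_rot'].round(3),'v',np.abs(o['qvel']).max().round(3),'q',o['joints'].round(2))
E
python3 st.py
```

```text
t 4.9 p [0.6193 0.0031 0.2397] r 58.1 ang 55.1 F [ 3.8 -3.5 -0. ] Ftan(resist+) 5.1 Frad -0.7 w 0.244 [3.140e+00 1.000e-03 1.572e+00] v 0.096 q [ 0.39  0.44 -0.64  1.63  0.28  1.17 -0.31]
```

Call:
servo_tool(commands=[[[1,4.1,-7.0,-0.53,0,0,0],[1,3.1,-7.5,-0.53,0,0,0],[1,2.0,-7.8,-0.53,0,0,0],[1,0.9,-8.0,-0.53,0,0,0],[1,-0.2,-8.1,-0.53,0,0,0],[1,-1.4,-8.0,-0.53,0,0,0],[1,-2.5,-7.7,-0.53,0,0,0],[1,-3.5,-7.3,-0.53,0,0,0],[1,-4.5,-6.7,-0.53,0,0,0],[1,-5.4,-6.0,-0.53,0,0,0],[1,-6.2,-5.2,-0.53,0,0,0],[1,-6.8,-4.3,-0.53,0,0,0]]])

```text
time: 6.1
position: [0.5364, -0.0152, 0.2459]
eef_rot: [3.137, -0.003, 1.574]
contact_force: [8.5, 0.9, -5.6]
width: 0.248
```

```bash
python3 st.py; python3 arc.py 151.7 8 12 | sed 's/np.float64//g'
```

```text
t 6.1 p [ 0.5364 -0.0152  0.2459] r 57.6 ang 149.4 F [ 8.5  0.9 -5.6] Ftan(resist+) 5.1 Frad -6.9 w 0.248 [ 3.137e+00 -3.000e-03  1.574e+00] v 0.168 q [ 0.5   0.29 -0.67  1.81  0.2   1.11 -0.23]
[[1, (-7.4), (-3.3), -0.53, 0, 0, 0], [1, (-7.8), (-2.3), -0.53, 0, 0, 0], [1, (-8.0), (-1.2), -0.53, 0, 0, 0], [1, (-8.1), (-0.0), -0.53, 0, 0, 0], [1, (-8.0), (1.1), -0.53, 0, 0, 0], [1, (-7.8), (2.2), -0.53, 0, 0, 0], [1, (-7.4), (3.3), -0.53, 0, 0, 0], [1, (-6.9), (4.3), -0.53, 0, 0, 0], [1, (-6.2), (5.2), -0.53, 0, 0, 0], [1, (-5.4), (6.0), -0.53, 0, 0, 0], [1, (-4.6), (6.7), -0.53, 0, 0, 0], [1, (-3.6), (7.3), -0.53, 0, 0, 0]]
```

Call:
servo_tool(commands=[[[1,-7.4,-2.3,-0.2,0,0,0],[1,-7.8,-1.5,-0.4,0,0,0],[1,-8.0,-1.2,-0.53,0,0,0],[1,-8.1,0,-0.53,0,0,0],[1,-8.0,1.1,-0.53,0,0,0],[1,-7.8,2.2,-0.53,0,0,0],[1,-7.4,3.3,-0.53,0,0,0],[1,-6.9,4.3,-0.53,0,0,0],[1,-6.2,5.2,-0.53,0,0,0],[1,-5.4,6.0,-0.53,0,0,0],[1,-4.6,6.7,-0.53,0,0,0],[1,-3.6,7.3,-0.53,0,0,0]]])

```text
time: 7.3
position: [0.5635, -0.0979, 0.2523]
eef_rot: [-3.134, 0.001, 1.573]
contact_force: [-7.8, -3.1, 7.7]
width: 0.246
```

```bash
sed -i 's/\.586,-/.5864,-/' st.py; python3 st.py; python3 arc.py 247.7 6 9 | sed 's/np.float64//g'
```

```text
t 7.3 p [ 0.5635 -0.0979  0.2523] r 58.1 ang -113.2 F [-7.8 -3.1  7.7] Ftan(resist+) 6.0 Frad 6.0 w 0.246 [-3.134e+00  1.000e-03  1.573e+00] v 0.187 q [ 0.59  0.34 -0.63  1.71  0.22  1.16 -0.1 ]
[[1, (-2.0), (5.7), -0.4, 0, 0, 0], [1, (-1.4), (5.9), -0.4, 0, 0, 0], [1, (-0.8), (6.0), -0.4, 0, 0, 0], [1, (-0.1), (6.1), -0.4, 0, 0, 0], [1, (0.5), (6.1), -0.4, 0, 0, 0], [1, (1.1), (6.0), -0.4, 0, 0, 0], [1, (1.7), (5.8), -0.4, 0, 0, 0], [1, (2.3), (5.6), -0.4, 0, 0, 0], [1, (2.9), (5.3), -0.4, 0, 0, 0]]
```

Call:
servo_tool(commands=[[[1,-2.7,5.4,-0.7,0,0,0],[1,-2.1,5.6,-0.6,0,0,0],[1,-0.8,6.0,-0.4,0,0,0],[1,-0.1,6.1,-0.4,0,0,0],[1,0.5,6.1,-0.4,0,0,0],[1,1.1,6.0,-0.4,0,0,0],[1,1.7,5.8,-0.4,0,0,0],[1,2.3,5.6,-0.4,0,0,0],[1,2.9,5.3,-0.4,0,0,0]]])

```text
time: 8.2
position: [0.6162, -0.0947, 0.2559]
eef_rot: [-3.136, 0.0, 1.573]
contact_force: [-4.6, -3.2, 2.3]
width: 0.249
```

```bash
python3 st.py; python3 arc.py 301.7 5 6 | sed 's/np.float64//g'
```

```text
t 8.2 p [ 0.6162 -0.0947  0.2559] r 58.4 ang -59.3 F [-4.6 -3.2  2.3] Ftan(resist+) 5.6 Frad 0.4 w 0.249 [-3.136  0.     1.573] v 0.119 q [ 0.53  0.43 -0.61  1.59  0.26  1.21 -0.13]
[[1, (2.8), (4.2), -0.33, 0, 0, 0], [1, (3.2), (3.9), -0.33, 0, 0, 0], [1, (3.5), (3.6), -0.33, 0, 0, 0], [1, (3.8), (3.3), -0.33, 0, 0, 0], [1, (4.1), (3.0), -0.33, 0, 0, 0], [1, (4.3), (2.6), -0.33, 0, 0, 0]]
```

Call:
servo_tool(commands=[[[1,2.8,4.2,-0.33,0,0,0],[1,3.2,3.9,-0.33,0,0,0],[1,3.5,3.6,-0.33,0,0,0],[1,3.8,3.3,-0.33,0,0,0],[1,4.1,3.0,-0.33,0,0,0],[1,4.3,2.6,-0.33,0,0,0]]])

```text
time: 8.8
position: [0.6371, -0.0734, 0.2579]
eef_rot: [-3.137, 0.001, 1.573]
contact_force: [-4.5, -3.0, 4.1]
width: 0.245
```

```bash
python3 st.py; python3 arc.py 331.7 3 12 | sed 's/np.float64//g'; python3 - <<'E'
from h import *
im=robot.get_image('scene')[190:260,215:285]; cv2.imwrite('pics/s3.png',cv2.resize(cv2.cvtColor(im,cv2.COLOR_RGB2BGR),None,fx=8,fy=8,interpolation=cv2.INTER_CUBIC))
s=cam('scene')
for z in (.153,.159): print(z,proj(s,[.5864,-.0445,z]))
E
```

```text
t 8.8 p [ 0.6371 -0.0734  0.2579] r 58.4 ang -29.6 F [-4.5 -3.   4.1] Ftan(resist+) 4.8 Frad -2.4 w 0.245 [-3.137e+00  1.000e-03  1.573e+00] v 0.081 q [ 0.48  0.46 -0.61  1.55  0.27  1.23 -0.18]
[[1, (2.7), (1.4), -0.2, 0, 0, 0], [1, (2.8), (1.2), -0.2, 0, 0, 0], [1, (2.8), (1.1), -0.2, 0, 0, 0], [1, (2.9), (0.9), -0.2, 0, 0, 0], [1, (2.9), (0.8), -0.2, 0, 0, 0], [1, (3.0), (0.6), -0.2, 0, 0, 0], [1, (3.0), (0.5), -0.2, 0, 0, 0], [1, (3.0), (0.3), -0.2, 0, 0, 0], [1, (3.0), (0.1), -0.2, 0, 0, 0], [1, (3.0), (-0.0), -0.2, 0, 0, 0], [1, (3.0), (-0.2), -0.2, 0, 0, 0], [1, (3.0), (-0.3), -0.2, 0, 0, 0]]
0.153 (np.float64(253.03929196038706), np.float64(209.2566172507362))
0.159 (np.float64(253.0112723587566), np.float64(207.62799616307004))
```

View pics/s3.png

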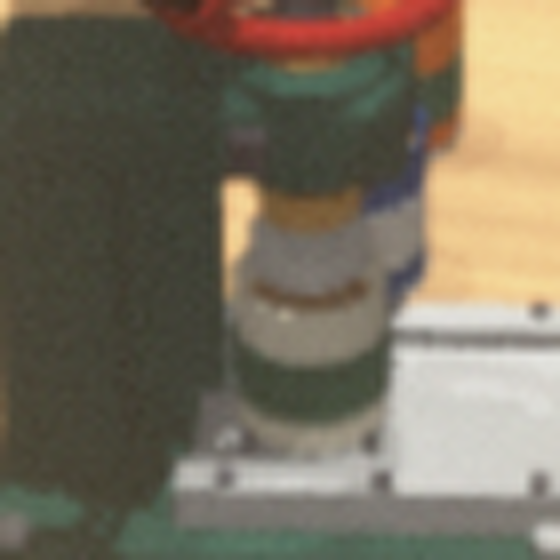

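Call:
servo_tool(commands=[[[1,2.7,1.4,-0.2,0,0,0],[1,2.8,1.2,-0.2,0,0,0]]])

```text
time: 9.05
position: [0.6398, -0.0681, 0.2583]
eef_rot: [-3.137, 0.001, 1.572]
contact_force: [-4.3, -2.8, 3.3]
width: 0.247
```

```bash
python3 st.py
```

```text
t 9.05 p [ 0.6398 -0.0681  0.2583] r 58.4 ang -23.9 F [-4.3 -2.8  3.3] Ftan(resist+) 4.3 Frad -2.8 w 0.247 [-3.137e+00  1.000e-03  1.572e+00] v 0.049 q [ 0.47  0.46 -0.61  1.54  0.27  1.23 -0.18]
```

Call:
servo_tool(commands=[[[1,2.8,0.9,-0.2,0,0,0],[1,2.9,0.7,-0.2,0,0,0]]])

```text
time: 9.25
position: [0.6417, -0.0629, 0.2587]
eef_rot: [-3.138, 0.002, 1.572]
contact_force: [-3.7, -4.8, 3.5]
width: 0.242
```

Call:
servo_tool(commands=[[[1,2.9,0.7,-0.2,0,0,0],[1,3.0,0.6,-0.2,0,0,0]]])

```text
time: 9.45
position: [0.6432, -0.0573, 0.2591]
eef_rot: [-3.139, 0.002, 1.572]
contact_force: [-2.5, -4.6, 2.9]
width: 0.243
```

```bash
python3 st.py
```

```text
t 9.45 p [ 0.6432 -0.0573  0.2591] r 58.3 ang -12.7 F [-2.5 -4.6  2.9] Ftan(resist+) 5.1 Frad -1.4 w 0.243 [-3.139e+00  2.000e-03  1.572e+00] v 0.049 q [ 0.45  0.46 -0.61  1.54  0.28  1.23 -0.2 ]
```

Call:
servo_tool(commands=[[[1,3.0,0.5,-0.2,0,0,0],[1,3.0,0.3,-0.2,0,0,0]]])

```text
time: 9.65
position: [0.6442, -0.0515, 0.2595]
eef_rot: [-3.139, 0.002, 1.572]
contact_force: [-2.3, -4.3, 2.4]
width: 0.242
```

Call:
servo_tool(commands=[[[1,3.0,0.1,-0.2,0,0,0],[1,3.0,0,-0.2,0,0,0]]])

```text
time: 9.85
position: [0.6446, -0.0457, 0.2599]
eef_rot: [-3.14, 0.002, 1.571]
contact_force: [-0.7, -5.7, 2.5]
width: 0.246
```

Call:
servo_tool(commands=[[[1,3.0,-0.2,-0.2,0,0,0],[1,3.0,-0.3,-0.2,0,0,0]]])

```text
time: 10.05
position: [0.6444, -0.0398, 0.2603]
eef_rot: [-3.141, 0.002, 1.571]
contact_force: [-1.0, -5.0, 1.5]
width: 0.25
```

```bash
python3 st.py;  python3 arc.py 7.7 3 20 | sed 's/np.float64//g'
```

```text
t 10.05 p [ 0.6444 -0.0398  0.2603] r 58.2 ang 4.7 F [-1.  -5.   1.5] Ftan(resist+) 4.9 Frad -1.4 w 0.25 [-3.141e+00  2.000e-03  1.571e+00] v 0.047 q [ 0.42  0.46 -0.61  1.54  0.28  1.23 -0.23]
[[1, (3.0), (-0.5), -0.2, 0, 0, 0], [1, (3.0), (-0.6), -0.2, 0, 0, 0], [1, (2.9), (-0.8), -0.2, 0, 0, 0], [1, (2.9), (-0.9), -0.2, 0, 0, 0], [1, (2.8), (-1.1), -0.2, 0, 0, 0], [1, (2.8), (-1.2), -0.2, 0, 0, 0], [1, (2.7), (-1.4), -0.2, 0, 0, 0], [1, (2.6), (-1.5), -0.2, 0, 0, 0], [1, (2.5), (-1.7), -0.2, 0, 0, 0], [1, (2.5), (-1.8), -0.2, 0, 0, 0], [1, (2.4), (-1.9), -0.2, 0, 0, 0], [1, (2.2), (-2.0), -0.2, 0, 0, 0], [1, (2.1), (-2.2), -0.2, 0, 0, 0], [1, (2.0), (-2.3), -0.2, 0, 0, 0], [1, (1.9), (-2.4), -0.2, 0, 0, 0], [1, (1.8), (-2.5), -0.2, 0, 0, 0], [1, (1.6), (-2.6), -0.2, 0, 0, 0], [1, (1.5), (-2.6), -0.2, 0, 0, 0], [1, (1.4), (-2.7), -0.2, 0, 0, 0], [1, (1.2), (-2.8), -0.2, 0, 0, 0]]
```

Call:
servo_tool(commands=[[[1,3.0,-0.6,-0.2,0,0,0],[1,3.0,-0.7,-0.2,0,0,0]]])

```text
time: 10.25
position: [0.6435, -0.0337, 0.2607]
eef_rot: [3.142, 0.002, 1.571]
contact_force: [0.6, -5.0, 1.3]
width: 0.243
```

Call:
servo_tool(commands=[[[1,2.9,-0.8,-0.2,0,0,0],[1,2.9,-0.9,-0.2,0,0,0]]])

```text
time: 10.45
position: [0.6419, -0.0275, 0.2611]
eef_rot: [3.141, 0.001, 1.572]
contact_force: [1.8, -4.7, 0.5]
width: 0.247
```

Call:
servo_tool(commands=[[[1,2.8,-1.1,-0.2,0,0,0],[1,2.8,-1.2,-0.2,0,0,0]]])

```text
time: 10.65
position: [0.6397, -0.0214, 0.2615]
eef_rot: [3.141, 0.001, 1.572]
contact_force: [1.5, -5.1, 1.5]
width: 0.245
```

```bash
python3 st.py
```

```text
t 10.65 p [ 0.6397 -0.0214  0.2615] r 58.1 ang 23.4 F [ 1.5 -5.1  1.5] Ftan(resist+) 5.3 Frad -0.7 w 0.245 [3.141e+00 1.000e-03 1.572e+00] v 0.041 q [ 0.4   0.45 -0.62  1.55  0.27  1.23 -0.26]
```

Call:
servo_tool(commands=[[[1,2.7,-1.4,-0.2,0,0,0],[1,2.6,-1.5,-0.2,0,0,0]]])

```text
time: 10.85
position: [0.6369, -0.0159, 0.262]
eef_rot: [3.141, 0.001, 1.572]
contact_force: [1.9, -4.8, 0.2]
width: 0.248
```

Call:
servo_tool(commands=[[[1,2.5,-1.7,-0.2,0,0,0],[1,2.5,-1.8,-0.2,0,0,0]]])

```text
time: 11.05
position: [0.6334, -0.0106, 0.2624]
eef_rot: [3.141, 0.0, 1.572]
contact_force: [1.8, -4.6, 0.7]
width: 0.248
```

Call:
servo_tool(commands=[[[1,2.4,-1.9,-0.2,0,0,0],[1,2.2,-2.0,-0.2,0,0,0]]])

```text
time: 11.25
position: [0.6294, -0.0057, 0.2628]
eef_rot: [3.141, -0.0, 1.573]
contact_force: [3.0, -4.3, -0.1]
width: 0.248
```

Call:
servo_tool(commands=[[[1,2.1,-2.2,-0.2,0,0,0],[1,2.0,-2.3,-0.2,0,0,0]]])

```text
time: 11.45
position: [0.6249, -0.0014, 0.2632]
eef_rot: [3.141, -0.001, 1.573]
contact_force: [4.0, -3.1, 1.0]
width: 0.244
```

```bash
python3 st.py
```

```text
t 11.45 p [ 0.6249 -0.0014  0.2632] r 57.9 ang 48.2 F [ 4.  -3.1  1. ] Ftan(resist+) 5.0 Frad 0.3 w 0.244 [ 3.141e+00 -1.000e-03  1.573e+00] v 0.054 q [ 0.39  0.43 -0.63  1.58  0.26  1.22 -0.29]
```

Call:
servo_tool(commands=[[[1,1.9,-2.4,-0.2,0,0,0],[1,1.8,-2.5,-0.2,0,0,0]]])

```text
time: 11.65
position: [0.62, 0.0025, 0.2636]
eef_rot: [3.141, -0.001, 1.573]
contact_force: [4.7, -2.4, -1.3]
width: 0.241
```

Call:
servo_tool(commands=[[[1,1.6,-2.6,-0.2,0,0,0],[1,1.5,-2.6,-0.2,0,0,0]]])

```text
time: 11.85
position: [0.6148, 0.0058, 0.2641]
eef_rot: [3.141, -0.001, 1.573]
contact_force: [4.0, -1.7, -0.2]
width: 0.246
```

Call:
servo_tool(commands=[[[1,1.4,-2.7,-0.2,0,0,0],[1,1.2,-2.8,-0.2,0,0,0]]])

```text
time: 12.05
position: [0.6092, 0.0085, 0.2645]
eef_rot: [3.141, -0.001, 1.573]
contact_force: [4.8, -1.0, -0.8]
width: 0.243
```

```bash
python3 st.py;  python3 arc.py 67.7 3 24 | sed 's/np.float64//g'
```

```text
t 12.05 p [0.6092 0.0085 0.2645] r 57.7 ang 66.7 F [ 4.8 -1.  -0.8] Ftan(resist+) 4.8 Frad 1.0 w 0.243 [ 3.141e+00 -1.000e-03  1.573e+00] v 0.061 q [ 0.39  0.4  -0.64  1.62  0.25  1.21 -0.3 ]
[[1, (1.1), (-2.8), -0.2, 0, 0, 0], [1, (0.9), (-2.9), -0.2, 0, 0, 0], [1, (0.8), (-2.9), -0.2, 0, 0, 0], [1, (0.6), (-3.0), -0.2, 0, 0, 0], [1, (0.5), (-3.0), -0.2, 0, 0, 0], [1, (0.3), (-3.0), -0.2, 0, 0, 0], [1, (0.1), (-3.0), -0.2, 0, 0, 0], [1, (-0.0), (-3.0), -0.2, 0, 0, 0], [1, (-0.2), (-3.0), -0.2, 0, 0, 0], [1, (-0.3), (-3.0), -0.2, 0, 0, 0], [1, (-0.5), (-3.0), -0.2, 0, 0, 0], [1, (-0.6), (-3.0), -0.2, 0, 0, 0], [1, (-0.8), (-2.9), -0.2, 0, 0, 0], [1, (-0.9), (-2.9), -0.2, 0, 0, 0], [1, (-1.1), (-2.8), -0.2, 0, 0, 0], [1, (-1.2), (-2.8), -0.2, 0, 0, 0], [1, (-1.4), (-2.7), -0.2, 0, 0, 0], [1, (-1.5), (-2.6), -0.2, 0, 0, 0], [1, (-1.7), (-2.5), -0.2, 0, 0, 0], [1, (-1.8), (-2.5), -0.2, 0, 0, 0], [1, (-1.9), (-2.4), -0.2, 0, 0, 0], [1, (-2.0), (-2.2), -0.2, 0, 0, 0], [1, (-2.2), (-2.1), -0.2, 0, 0, 0], [1, (-2.3), (-2.0), -0.2, 0, 0, 0]]
```

Call:
servo_tool(commands=[[[1,1.2,-2.8,-0.2,0,0,0],[1,1.0,-2.9,-0.2,0,0,0]]])

```text
time: 12.25
position: [0.6035, 0.0106, 0.2649]
eef_rot: [3.141, -0.001, 1.573]
contact_force: [6.0, -0.5, -0.2]
width: 0.243
```

Call:
servo_tool(commands=[[[1,0.8,-2.9,-0.2,0,0,0]]])

```text
time: 12.35
position: [0.6005, 0.0115, 0.2651]
eef_rot: [3.141, -0.001, 1.573]
contact_force: [5.0, -1.0, -0.5]
width: 0.249
```

```bash
python3 st.py
```

```text
t 12.35 p [0.6005 0.0115 0.2651] r 57.7 ang 75.8 F [ 5.  -1.  -0.5] Ftan(resist+) 5.1 Frad 0.2 w 0.249 [ 3.141e+00 -1.000e-03  1.573e+00] v 0.064 q [ 0.39  0.38 -0.65  1.64  0.24  1.2  -0.3 ]
```

Just noise, so I'll continue.

Call:
servo_tool(commands=[[[1,0.6,-3.0,-0.2,0,0,0],[1,0.5,-3.0,-0.2,0,0,0]]])

```text
time: 12.55
position: [0.5945, 0.0126, 0.2655]
eef_rot: [3.141, -0.001, 1.573]
contact_force: [4.5, -0.1, -0.4]
width: 0.247
```

Call:
servo_tool(commands=[[[1,0.3,-3.0,-0.2,0,0,0],[1,0.1,-3.0,-0.2,0,0,0]]])

```text
time: 12.75
position: [0.5884, 0.0131, 0.2659]
eef_rot: [3.141, -0.002, 1.573]
contact_force: [4.9, 0.7, -1.0]
width: 0.246
```

Call:
servo_tool(commands=[[[1,0,-3.0,-0.2,0,0,0],[1,-0.2,-3.0,-0.2,0,0,0]]])

```text
time: 12.95
position: [0.5823, 0.013, 0.2663]
eef_rot: [3.141, -0.002, 1.574]
contact_force: [4.5, 1.6, -0.6]
width: 0.25
```

Call:
servo_tool(commands=[[[1,-0.3,-3.0,-0.2,0,0,0],[1,-0.5,-3.0,-0.2,0,0,0]]])

```text
time: 13.15
position: [0.5763, 0.0122, 0.2666]
eef_rot: [3.141, -0.002, 1.574]
contact_force: [5.2, 1.1, 0.5]
width: 0.248
```

```bash
python3 st.py
```

```text
t 13.15 p [0.5763 0.0122 0.2666] r 57.6 ang 100.1 F [5.2 1.1 0.5] Ftan(resist+) 5.3 Frad 0.2 w 0.248 [ 3.141e+00 -2.000e-03  1.574e+00] v 0.065 q [ 0.42  0.34 -0.66  1.69  0.22  1.18 -0.29]
```

Call:
servo_tool(commands=[[[1,-0.6,-3.0,-0.2,0,0,0],[1,-0.8,-2.9,-0.2,0,0,0]]])

```text
time: 13.35
position: [0.5703, 0.0108, 0.267]
eef_rot: [3.141, -0.002, 1.574]
contact_force: [4.3, 1.8, -1.0]
width: 0.245
```

Call:
servo_tool(commands=[[[1,-0.9,-2.9,-0.2,0,0,0],[1,-1.1,-2.8,-0.2,0,0,0]]])

```text
time: 13.55
position: [0.5645, 0.0088, 0.2674]
eef_rot: [3.142, -0.002, 1.574]
contact_force: [4.0, 3.4, -0.1]
width: 0.244
```

Call:
servo_tool(commands=[[[1,-1.2,-2.8,-0.2,0,0,0],[1,-1.4,-2.7,-0.2,0,0,0]]])

```text
time: 13.75
position: [0.5612, 0.0073, 0.2677]
eef_rot: [3.136, -0.004, 1.574]
contact_force: [13.8, 6.5, -8.3]
width: 0.242
```

```bash
python3 st.py
```

```text
t 13.75 p [0.5612 0.0073 0.2677] r 57.6 ang 115.9 F [13.8  6.5 -8.3] Ftan(resist+) 15.3 Frad -0.2 w 0.242 [ 3.136 -0.004  1.574] v 0.054 q [ 0.44  0.31 -0.66  1.73  0.2   1.17 -0.27]
```

Call:
servo_tool(commands=[[[1,0,0,0,0,0,0]]])

```text
time: 13.85
position: [0.5611, 0.0073, 0.2677]
eef_rot: [3.136, -0.004, 1.574]
contact_force: [11.6, 5.2, -5.9]
width: 0.245
```

```bash
python3 st.py; python3 - <<'E'
from h import *
for n in ('scene','wrist'):
    im=robot.get_image(n); cv2.imwrite(f'pics/{n}4.png',cv2.cvtColor(im,cv2.COLOR_RGB2BGR))
a=cv2.imread('pics/scene4.png')[150:260,200:300]; cv2.imwrite('pics/s4.png',cv2.resize(a,None,fx=5,fy=5,interpolation=cv2.INTER_CUBIC))
E
```

```text
t 13.85 p [0.5611 0.0073 0.2677] r 57.6 ang 116.0 F [11.6  5.2 -5.9] Ftan(resist+) 12.7 Frad -0.5 w 0.245 [ 3.136 -0.004  1.574] v 0.012 q [ 0.44  0.31 -0.66  1.73  0.2   1.17 -0.27]
```

View pics/s4.png

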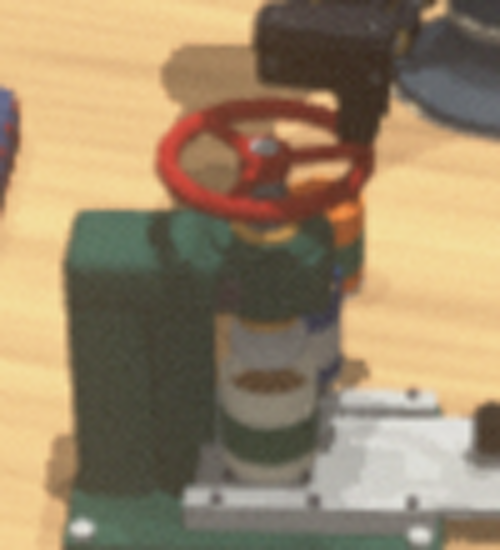

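View pics/wrist4.png

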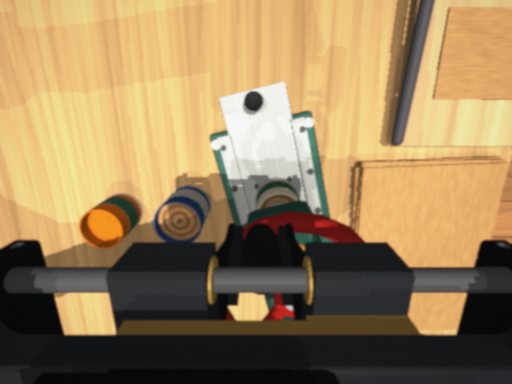

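Firm contact felt: 12.7 N settled against about 5 N running, so about 8 N over. The jump came after about 112°. Now I'll ease the wheel back clockwise.

Call:
servo_tool(commands=[[[1,1.4,2.7,0.2,0,0,0],[1,1.2,2.8,0.2,0,0,0],[1,1.1,2.8,0.2,0,0,0],[1,0.9,2.9,0.2,0,0,0]]])

```text
time: 14.35
position: [0.5688, 0.0103, 0.2671]
eef_rot: [-3.137, -0.0, 1.573]
contact_force: [-2.3, 2.2, 5.6]
width: 0.249
```

```bash
python3 st.py
```

```text
t 14.35 p [0.5688 0.0103 0.2671] r 57.6 ang 107.8 F [-2.3  2.2  5.6] Ftan(resist+) -1.5 Frad 2.8 w 0.249 [-3.137 -0.     1.573] v 0.059 q [ 0.42  0.33 -0.66  1.7   0.21  1.19 -0.29]
```

Call:
servo_tool(commands=[[[1,0.8,2.9,0.2,0,0,0],[1,0.6,3.0,0.2,0,0,0]]])

```text
time: 14.55
position: [0.5749, 0.0119, 0.2667]
eef_rot: [-3.138, -0.0, 1.573]
contact_force: [-2.4, 2.8, 4.2]
width: 0.245
```

```bash
python3 st.py
```

```text
t 14.55 p [0.5749 0.0119 0.2667] r 57.6 ang 101.5 F [-2.4  2.8  4.2] Ftan(resist+) -1.8 Frad 3.2 w 0.245 [-3.138 -0.     1.573] v 0.068 q [ 0.42  0.34 -0.66  1.69  0.22  1.19 -0.29]
```

Call:
servo_tool(commands=[[[1,0,0,0,0,0,0],[0.5,0,0,0,0,0,0],[0.5,0,0,0,0,0,0],[0.5,0,0,0,0,0,0]]])

```text
time: 14.95
position: [0.5762, 0.0094, 0.2657]
eef_rot: [-3.14, 0.001, 1.571]
contact_force: [-0.5, 0.4, 0.7]
width: 0.431
```

```bash
python3 st.py
```

```text
t 14.95 p [0.5762 0.0094 0.2657] r 54.9 ang 100.7 F [-0.5  0.4  0.7] Ftan(resist+) -0.4 Frad 0.4 w 0.431 [-3.140e+00  1.000e-03  1.571e+00] v 0.005 q [ 0.42  0.34 -0.65  1.69  0.22  1.19 -0.29]
```

Call:
servo_tool(commands=[[[0.5,0,0,-10,0,0,0],[0.5,0,0,-30,0,0,0],[0.5,0,0,-35,0,0,0],[0.5,0,0,-25,0,0,0],[0.5,25,-5,-5,0,0,-7.1],[0.5,35,-8,0,0,0,-7.1],[0.5,25,-1,0,0,0,0],[0.5,0,0,0,0,0,0]]])

```text
time: 15.75
position: [0.5505, 0.098, 0.3728]
eef_rot: [3.14, -0.001, 1.827]
contact_force: [-0.4, 0.1, 0.7]
width: 0.497
```

```bash
python3 - <<'E'
from h import *
o=robot.get_obs(); print(o['position'],o['eef_rot'],o['contact_force'])
im=robot.get_image('wrist'); cv2.imwrite('pics/w5.png',cv2.cvtColor(im,cv2.COLOR_RGB2BGR)); c=cam('wrist',o)
print('knob pred',proj(c,[.5525,.090,.071]))
im=robot.get_image('scene')[150:260,200:310]; cv2.imwrite('pics/s5.png',cv2.resize(cv2.cvtColor(im,cv2.COLOR_RGB2BGR),None,fx=5,fy=5,interpolation=cv2.INTER_CUBIC))
E
```

```text
[0.55048699 0.09799811 0.37281152] [ 3.14003708e+00 -1.07072582e-03  1.82741950e+00] [-0.4079787   0.10657445  0.7240115 ]
knob pred (np.float64(260.1008599956551), np.float64(158.47124440386136))
```

View pics/w5.png

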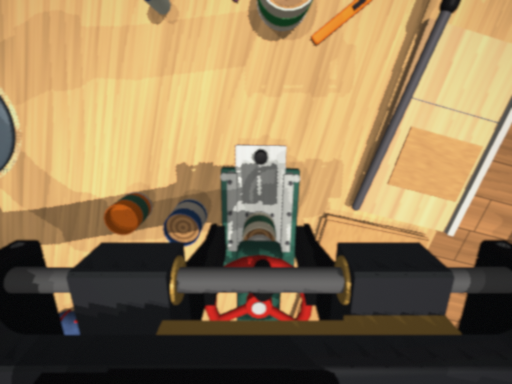

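View pics/s5.png

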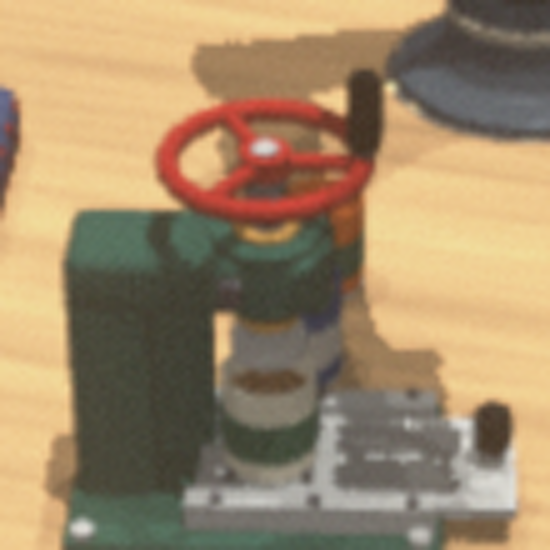

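```bash
python3 - <<'E'
from h import *
o=robot.get_obs(); c=cam('wrist',o)
im=cv2.imread('pics/w5.png'); a,b,d,f=245,146,276,170
g=(im[b:f,a:d].max(2)<60).astype(np.uint8); n,l,st,ce=cv2.connectedComponentsWithStats(g)
for i in range(1,n):
    if st[i,4]>30: print(ce[i]+[a,b],st[i]+[a,b,0,0,0]); K=onz(c,*(ce[i]+[a,b]),.066); print(K)
R=Ro.from_euler('xyz',o['eef_rot']).as_matrix(); print('tool delta mm',(R.T@(K-o['position'])*1e3).round(1))
E
```

```text
[260.225      156.58333333] [255 150  11  14 120]
[0.55362569 0.08694957 0.066     ]
tool delta mm [ -6.2  -0.4 306.1]
```

Call:
servo_tool(commands=[[[0.5,-5,0.5,20,0,0,0],[0.5,-4,0,40,0,0,0],[0.5,0,0,45,0,0,0],[0.5,0,0,45,0,0,0],[0.5,0,0,45,0,0,0],[0.5,0,0,35,0,0,0],[0.5,0,0,20,0,0,0],[0.5,0,0,0,0,0,0]]])

```text
time: 16.65
position: [0.5532, 0.0823, 0.1182]
eef_rot: [-3.135, 0.0, 1.818]
contact_force: [-0.1, 0.4, 0.1]
width: 0.502
```

```bash
python3 - <<'E'
from h import *
o=robot.get_obs(); print(o['position'],o['eef_rot'],o['contact_force'])
im=robot.get_image('wrist'); cv2.imwrite('pics/w6.png',cv2.cvtColor(im,cv2.COLOR_RGB2BGR))
im=robot.get_image('scene')[150:260,200:320]; cv2.imwrite('pics/s6.png',cv2.resize(cv2.cvtColor(im,cv2.COLOR_RGB2BGR),None,fx=5,fy=5,interpolation=cv2.INTER_CUBIC))
E
```

```text
[0.55317795 0.08229061 0.11824967] [-3.13477725e+00  2.04774395e-04  1.81790868e+00] [-0.09305695  0.40371593  0.10456147]
```

View pics/w6.png

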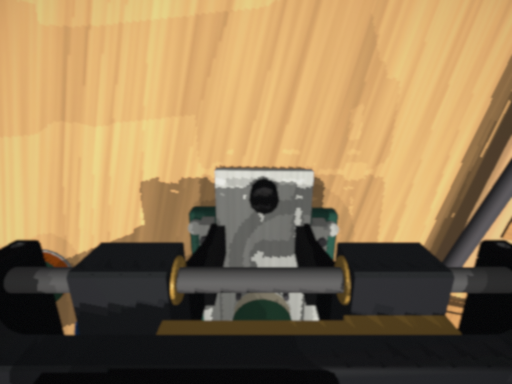

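View pics/s6.png

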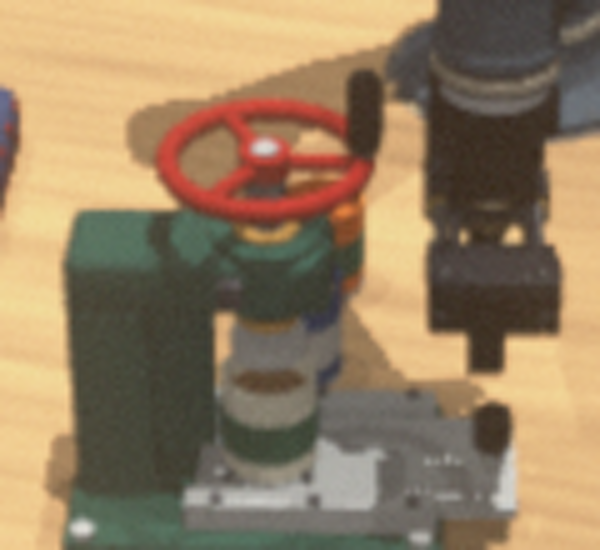

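```bash
python3 - <<'E'
from h import *
o=robot.get_obs(); c=cam('wrist',o)
im=cv2.imread('pics/w6.png'); a,b,d,f=240,172,290,220
g=(im[b:f,a:d].max(2)<45).astype(np.uint8); n,l,st,ce=cv2.connectedComponentsWithStats(g)
for i in range(1,n):
    if st[i,4]>100:
        print(ce[i]+[a,b],st[i]+[a,b,0,0,0]); 
R=Ro.from_euler('xyz',o['eef_rot']).as_matrix()
for X in ([.5535,.0895,.071],[.5535,.0915,.071],[.5535,.0895,.043]): print(proj(c,X))
K=np.array([.5535,.0895,.040]); print('tool delta mm',(R.T@(K-o['position'])*1e3).round(1))
cv2.imwrite('pics/w6c.png',cv2.resize(im[165:230,215:315],None,fx=6,fy=6,interpolation=cv2.INTER_CUBIC))
E
```

```text
[263.69959405 196.19215156] [250 179  28  35 739]
(np.float64(259.565201036609), np.float64(202.116261223557))
(np.float64(260.18033714876225), np.float64(199.82707302597015))
(np.float64(259.6479222073664), np.float64(191.3708688220402))
tool delta mm [ 6.  -0.7 81.8]
```

View pics/w6c.png

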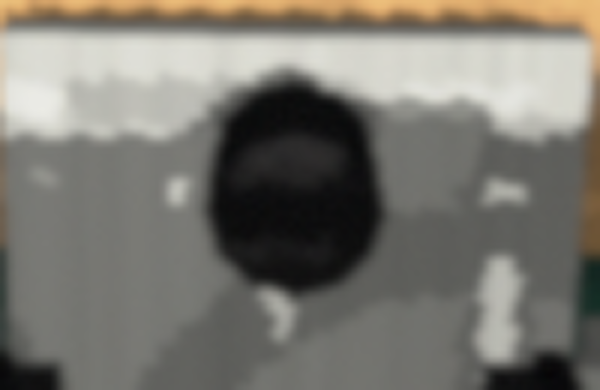

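Call:
servo_tool(commands=[[[0.5,5,1.5,5,0,0,0],[0.5,3,1,15,0,0,0],[0.5,0,0,20,0,0,0],[0.5,0,0,20,0,0,0],[0.5,0,0,12,0,0,0],[0.5,0,0,5,0,0,0],[0.5,0,0,0,0,0,0]]])

```text
time: 17.45
position: [0.555, 0.0935, 0.0441]
eef_rot: [-3.141, -0.0, 1.821]
contact_force: [0.5, -0.2, -0.2]
width: 0.502
```

```bash
python3 - <<'E'
from h import *
o=robot.get_obs(); print(o['position'],o['eef_rot'],o['contact_force'])
im=robot.get_image('wrist'); cv2.imwrite('pics/w7.png',cv2.cvtColor(im,cv2.COLOR_RGB2BGR))
E
```

```text
[0.55501269 0.09346465 0.04405348] [-3.14095551e+00 -9.60244315e-05  1.82076794e+00] [ 0.47019349 -0.22931647 -0.15434661]
```

View pics/w7.png

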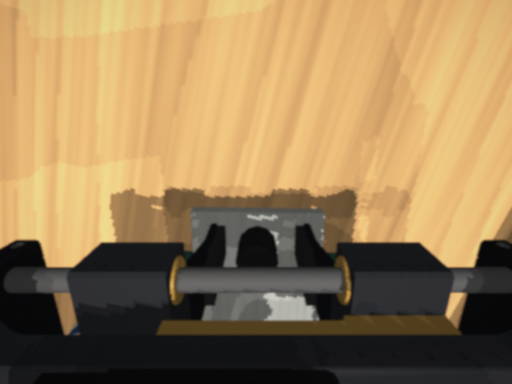

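Call:
servo_tool(commands=[[[0.5,0,0,3,0,0,0],[1,0,0,0,0,0,0],[1,0,0,0,0,0,0],[1,0,0,0,0,0,0],[1,0,0,0,0,0,0],[1,0,0,0,0,0,0]]], grip_force=25)

```text
time: 18.1
position: [0.5534, 0.0927, 0.0415]
eef_rot: [-3.138, 0.001, 1.82]
contact_force: [-5.5, -0.9, 5.0]
width: 0.266
```

Call:
servo_tool(commands=[[[1,1,-1.5,0,0,0,0],[1,2,0,0,0,0,0],[1,3,0,0,0,0,0],[1,4,0,0,0,0,0],[1,5,0,0,0,0,0],[1,5,0,0,0,0,0],[1,5,0,0,0,0,0],[1,5,0,0,0,0,0]]])

```text
time: 18.9
position: [0.5461, 0.1226, 0.0415]
eef_rot: [-3.142, -0.0, 1.821]
contact_force: [-1.2, -3.1, 3.4]
width: 0.271
```

```bash
cat > sl.py <<'E'
from h import *
o=robot.get_obs(); p=o['position']; F=o['contact_force']; R=Ro.from_euler('xyz',o['eef_rot']).as_matrix()
d=p[:2]-np.array([.5534,.0927]); print('t',o['time'],'p',p.round(4),'moved',(np.hypot(*d)*1e3).round(1),'dir',np.degrees(np.arctan2(d[1],d[0])).round(1),'Ftool',(R.T@F).round(1),'w',round(o['width'],3),o['eef_rot'].round(3))
E
python3 sl.py
```

```text
t 18.9 p [0.5461 0.1226 0.0415] moved 30.8 dir 103.6 Ftool [-2.7 -1.9 -3.4] w 0.271 [-3.142 -0.     1.821]
```

Call:
servo_tool(commands=[[[1,5,0,0,0,0,0],[1,5,0,0,0,0,0],[1,5,0,0,0,0,0],[1,5,0,0,0,0,0],[1,5,0,0,0,0,0],[1,5,0,0,0,0,0],[1,5,0,0,0,0,0],[1,5,0,0,0,0,0],[1,4,0,0,0,0,0],[1,3,0,0,0,0,0]]])

```text
time: 19.9
position: [0.5351, 0.1682, 0.0415]
eef_rot: [3.14, -0.0, 1.821]
contact_force: [1.5, -2.6, -0.4]
width: 0.27
```

```bash
python3 sl.py
```

```text
t 19.9 p [0.5351 0.1682 0.0415] moved 77.7 dir 103.6 Ftool [-2.9  0.8  0.4] w 0.27 [ 3.14  -0.     1.821]
```

Call:
servo_tool(commands=[[[1,3,0,0,0,0,0],[1,3,0,0,0,0,0],[1,2,0,0,0,0,0],[1,2,0,0,0,0,0],[1,1,0,0,0,0,0]]])

```text
time: 20.4
position: [0.5326, 0.1786, 0.0415]
eef_rot: [3.14, -0.0, 1.82]
contact_force: [4.0, -1.2, -2.2]
width: 0.265
```

```bash
python3 sl.py
```

```text
t 20.4 p [0.5326 0.1786 0.0415] moved 88.3 dir 103.6 Ftool [-2.1  3.6  2.2] w 0.265 [ 3.14 -0.    1.82]
```

Call:
servo_tool(commands=[[[1,1.5,0.8,0,0,0,0],[1,1.5,0.5,0,0,0,0],[1,1.5,0,0,0,0,0]]])

```text
time: 20.7
position: [0.5322, 0.1802, 0.0414]
eef_rot: [-3.14, 0.004, 1.819]
contact_force: [3.4, -9.0, 3.2]
width: 0.272
```

```bash
python3 sl.py
```

```text
t 20.7 p [0.5322 0.1802 0.0414] moved 90.1 dir 103.6 Ftool [-9.6  1.1 -3.1] w 0.272 [-3.14   0.004  1.819]
```

Call:
servo_tool(commands=[[[1,1.5,0,0,0,0,0],[1,0,0,0,0,0,0]]])

```text
time: 20.9
position: [0.5322, 0.1803, 0.0414]
eef_rot: [-3.139, 0.006, 1.818]
contact_force: [3.8, -9.3, 2.9]
width: 0.27
```

```bash
python3 sl.py
```

```text
t 20.9 p [0.5322 0.1803 0.0414] moved 90.1 dir 103.6 Ftool [-10.    1.4  -2.9] w 0.27 [-3.139  0.006  1.818]
```

Call:
servo_tool(commands=[[[1,-2,0,0,0,0,0],[0.5,0,0,0,0,0,0],[0.4,0,0,0,0,0,0],[0.4,0,0,0,0,0,0],[0.4,0,0,0,0,0,0]]])

```text
time: 21.4
position: [0.5316, 0.1834, 0.0414]
eef_rot: [-3.141, -0.001, 1.822]
contact_force: [0.1, 0.1, -0.4]
width: 0.539
```

Call:
servo_tool(commands=[[[0.4,0,0,-6,0,0,0],[0.4,0,0,-15,0,0,0],[0.4,0,0,-30,0,0,0],[0.4,0,0,-40,0,0,0],[0.4,0,0,-45,0,0,0],[0.4,0,0,-45,0,0,0],[0.4,0,0,-45,0,0,0],[0.4,0,0,-40,0,0,0],[0.4,0,0,-20,0,0,0],[0.4,0,0,0,0,0,0]]])

```text
time: 22.4
position: [0.5333, 0.1839, 0.3323]
eef_rot: [3.133, -0.0, 1.821]
contact_force: [-0.2, -0.7, -0.5]
width: 0.597
```

```bash
python3 - <<'E'
from h import *
o=robot.get_obs(); print(o['time'],o['position'],o['eef_rot'],o['contact_force'],o['width'])
for n in ('scene','top','wrist'):
    im=robot.get_image(n); cv2.imwrite(f'pics/{n}8.png',cv2.cvtColor(im,cv2.COLOR_RGB2BGR))
a=cv2.imread('pics/scene8.png')[150:270,200:330]; cv2.imwrite('pics/s8.png',cv2.resize(a,None,fx=4.6,fy=4.6,interpolation=cv2.INTER_CUBIC))
E
```

```text
22.4 [0.53329648 0.18389293 0.33233962] [ 3.13325126e+00 -4.37515750e-04  1.82087087e+00] [-0.15118918 -0.68113175 -0.51900781] 0.597251794470968
```

View pics/s8.png

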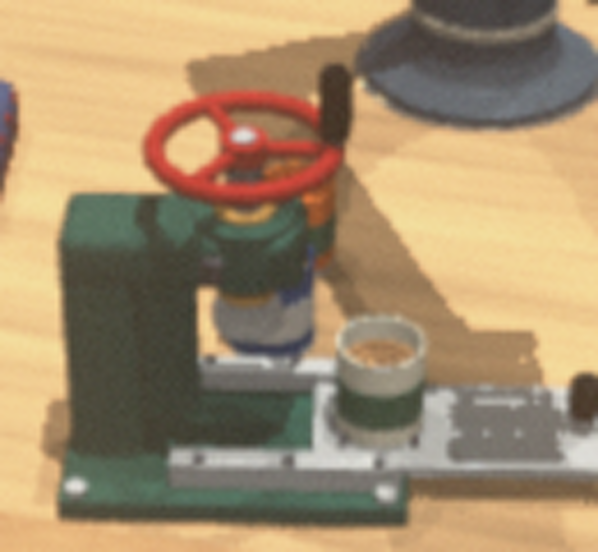

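View pics/wrist8.png

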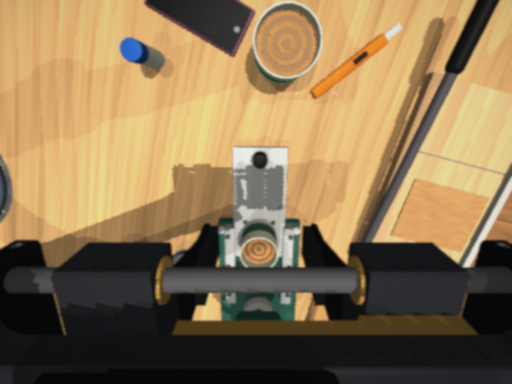

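View pics/top8.png

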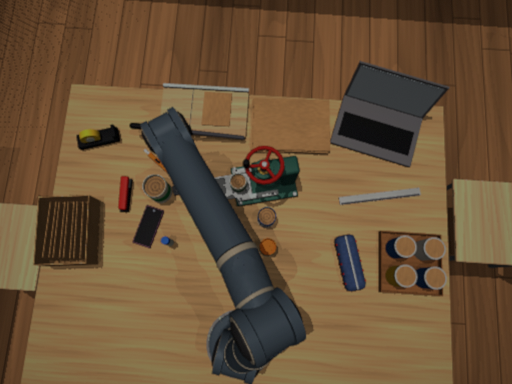

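```bash
python3 - <<'E'
from h import *
t=cam('top'); im=cv2.imread('pics/top8.png')
cv2.imwrite('pics/t8.png',cv2.resize(im[135:225,205:315],None,fx=6,fy=6,interpolation=cv2.INTER_CUBIC))
k=np.array([.5322,.1803]); u=np.array([np.cos(np.radians(103.6)),np.sin(np.radians(103.6))]); n=k-.14*u; print('nest exp',n,'tin rim px',proj(t,[*n,.101]),'bottom',proj(t,[*n,.031]))
c=cam('wrist',robot.get_obs()); print('wrist rim px',proj(c,[*n,.101]),'card',proj(c,[*n,.082]))
E
```

```text
nest exp [0.5651199  0.04422546] tin rim px (np.float64(237.19900629469626), np.float64(180.4642251206306)) bottom (np.float64(237.76035999977736), np.float64(184.97624314150252))
wrist rim px (np.float64(259.60468842631167), np.float64(253.36444217038445)) card (np.float64(259.6552696294451), np.float64(247.2793600330108))
```

View pics/t8.png

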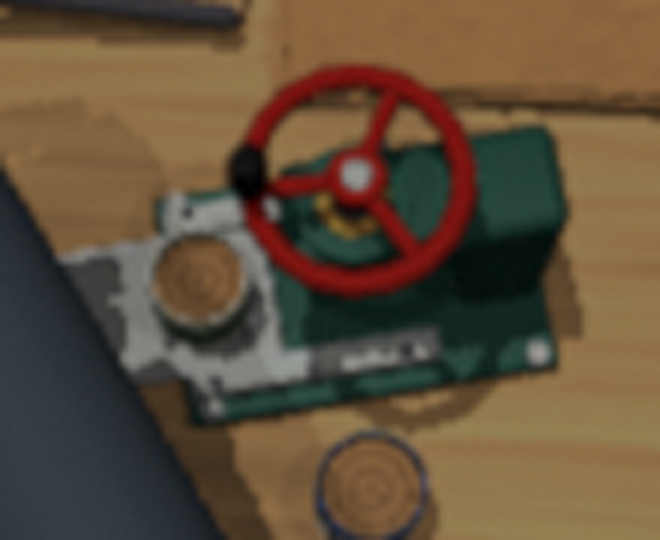

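The tin's card centre lies at top-view pixel (238,182), against (237,181) expected for the nest. In the wrist view it is at (260,249), against (260,247) expected for the card. The tin is therefore upright in its nest, the slide is out, and the other things haven't moved.

```bash
python3 - <<'E'
from plant import robot
o=robot.get_obs(); print(o['time'],o['contact_force'],abs(o['qvel']).max()); print(robot.job_done())
E
```

```text
22.55 [ 0.43379823 -0.6944424  -0.05602781] 0.018021067957862093
the job is handed in; nothing more can be done
None
```

The job is done and handed in at 22.55 s of robot time. The ram is up and off the buffer, the slide is out to its stop, and the tin is still standing in its place.

- **Winding up:** I wound the wheel anticlockwise by its crank handle through about 451°, which raises the ram about 30 mm. The running effort was about 5 N. At the buffer it read 15.3 N for a moment (about 10 N over running, above the firm band but below forcing) and settled at 12.7 N, about 8 N over.
- **Easing back:** I turned the wheel back about 14°, to a position where it had run free on the way up. The handle force there stayed constant at about −1.6 N.
- **Slide:** I drew it out by its knob. It stopped after 90.1 mm, and a further pull raised the force to 10 N without moving it. I then let go and lifted clear, with the force reading near zero.
- **Last pictures:** The tin stands upright in its nest, within about 2 px of the expected position in two views. As far as they show, the other things on the desk are unmoved.

**Unexplained or unchecked:**
- Force built up at the buffer at about 2 to 3 N per mm of measured travel, steeper than the stated 1 to 1.5.
- The gap between collar and buffer is too small to see in the pictures. That the collar is clear rests on force and angle only.

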